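# Spin the finishing turntable and brake it on its pointer

## Robot

A 6-joint arm with a two-finger parallel gripper is mounted at the origin on the work surface. World frame = base frame: x ahead of the robot, y to its left, z up, the work surface at z = 0. Lengths are in mm, angles in degrees, forces in N, time in s.
With the tool pointing down it reaches from about 250 to 800 mm from the base axis. Payload 8.5 kg.
Tool frame: the origin (TCP) lies midway between the tips of the shut fingers; the grasp point (between the pads) lies 19 mm behind it; y points along the fingers, z is the direction in which the jaws open and shut, and the axes are right-handed (so a half turn about y gives the same grasp; the last joint's range is limited). The gripper opens to 85 mm and grips with 20 to 120 N. Pads are 22 mm wide; open, the fingers measure 114 mm over their backs; the gripper's body (76 mm by 85 mm) begins 54 mm behind the grasp point. The pads swing forward as they close: fully open they stand 13 mm farther back than shut.
Start: joints at [-67.895, 13.648, -0.773, 75.585, 0, 90], TCP at [197.539, -486.371, 231.276] pointing down, gripper open.
Joint ranges: [-152.45, 152.45], [-59.26, 108.67], [-65.41, 83.53], [-104.44, 129.93], [-82.83, 76.93], [-180, 180]. Speed limits (degrees/s): [127.2, 127.2, 159.86, 180, 180, 180].

## Interface

Orientations are given as a 3x3 rotation matrix whose columns are the frame's x, y, z axes.
In Python, from workcell import ctrl gives the robot as it stands.
- The arm moves only by the tool play_rows, never from a script. Its argument "commands" is a list of rows, each a list of 5 numbers: the shift along the tool's x, y, z in mm, then the turn about the tool's y in degrees, then the closure, from 0 (fully open) to 1 (shut). In form: [[tx, ty, tz, turn, claw], ...]. A call has 1 to 5 rows; each row is the pose to reach, as a shift and turn from the pose commanded when the call began, along the tool's axes at that moment; what a row does not reach only later rows make up. A row lasts 1/10 s, in which the tool goes at most 50 mm and 8.59 degrees, less where a joint would pass 70% of its speed; a pose out of reach is approached as far as the arm can. A call with a gripper value outside its range is refused whole. The fingers move at their own pace and stop on an object; "squeeze" is the grip in N (left out, the last holds). Time passes only in rows, so rows that repeat a pose let the fingers close. It gives the time, the measured TCP pose, the force and the opening at its end, in the units of the state.
- ctrl.sense(): the state, without advancing time (a new reading comes with each control period).
- ctrl.capture(name): name is "side" or "top" or "wrist"; returns a dict with "image" (420x560x3 uint8, blue, green, red), "mtx" (3x3 intrinsics, pixels), "rvec" (rotation vector, rad) and "tvec" (3), from world to camera coordinates, as OpenCV has them. Camera axes: x right, y down, z forward; pixel columns grow to the right and rows downward; lengths in mm; the calibration is good to about 2 mm. A picture is of the moment at which its call begins. There is no depth.
- ctrl.sign_off(): hands the job in, once; it reports no verdict.
The state is a dict: "t": time; "joint_pos": joint angles; "dq": joint speeds; "tau": joint torques, N m; "tool_pos": TCP position; "tool_rot": TCP orientation; "contact_force": force on the tool from outside, world axes, zero at the start; "wrist_torque": the same for the moment, N m; "width": finger opening in mm.
Only numpy, scipy, OpenCV 4.12 (cv2) and the standard library are available. Lean on these libraries where they do the work, as an engineer would, in place of code of your own. Each camera call takes 0.05 s, during which the arm holds its last target. There are 200 camera calls.

## Task

The finishing turntable has a fresh bearing: flick its metal tab with a fingertip, either way round, so that the disc runs freely at a turn in eight seconds or faster, and let the tab go by the fixed pointer at least once untouched. When the tab comes round to the pointer again (that time or a later one), brake the disc by pressing a fingertip on top of its plywood rim, so that it stops with the tab facing the pointer's tip; do not stop it elsewhere and turn it round by hand. Leave it at rest there, and leave the jar, sanding block and brush where they are.

Things in the scene. Friction and masses are not known exactly. Their poses are not given: they have to be found in the camera images.
- turntable: Fixed steel foot of the turntable, 150 mm across, 18 mm high; position and yaw vary. Origin on the disc's vertical axis at bench height; +x points level from the axis to the pointer, z up. A bar 34 mm wide, 10 mm high runs along +x to an upright bracket 26 mm wide, 75 mm high, 168 to 180 mm from the axis, which bears the pointer.
- pointer_tip (a point): Tip of the pointer, a level steel cone 20 mm thick at its root, 36 mm long, pointing inwards at the disc's axis. The tip is 132 mm from the axis and 64 mm above the bench.
- hub (a joint): Angle of the disc (rad), growing counter-clockwise seen from above, no end stops, full turns add up. 0 and every whole turn (2 pi): tab faces pointer. Starts at rest between 1.8 and 4.5. The disc runs very freely: left alone it loses about half its speed in 6 to 10 s; a few newtons of fingertip pressure on its rim stop it almost at once.
- disc_top (a point): Point on the axis at the height of the disc's top face, 76 mm above the bench; x axis towards the tab. The turning plywood disc is 210 mm across, 18 mm thick, 0.5 to 0.85 kg with what it bears. An upside-down wooden bowl 92 mm across, 40 mm high is fixed on its middle; the plywood rim from 46 to 105 mm from the axis is flat (the tab is flush with it).
- tab_tip (a point): Middle of the upper outer edge of the aluminium tab on the disc's rim, which turns with the disc: a block 30 mm wide, 24 mm high, spanning 95 to 125 mm from the axis (20 mm stick out), top flush with the disc 76 mm above the bench, underside 52 mm above the bench. This point is 125 mm from the axis; facing the pointer it is 7 mm short of its tip, measured level.
- jar: Loose amber glass jar with steel lid, 68 mm across, 85 mm high, origin at the centre of its underside. To be left alone.
- sanding_block: Loose cork sanding block 100 x 60 x 35 mm, origin at the centre of its underside. To be left alone.
- brush: Loose hand brush, lying along its x axis. To be left alone.

How it is judged:
By the outcome, as a careful person would: the job done as asked, in the order asked, and still so for the second after the job is handed in, with the robot touching nothing.
It also fails if it takes over 58 s, if anything falls off the work surface, if the arm or the gripper's body presses on something with over 40 N, if the wrist force passes 120 N, or if a joint passes its speed limit or range.

## Working session

There is one attempt and no reset: what is moved stays moved. The work goes in short steps, Python scripts to look and compute and a tool call to move; the robot and the scene stay as the last step left them, time stands still between calls to the robot, and variables do not carry over. Pictures are saved under pics/ and viewed, about 8 in all and at most 12, crops included, and the job is handed in when it is done.

Besides the shell and the picture viewer there is one more tool, called after "Request:" in YAML: its name, and indented under it one key for each argument. play_rows: Moves the arm, as the interface text tells. Its arguments: {"type":"object","properties":{"commands":{"type":"array"},"squeeze":{"type":"number"}},"required":["commands"]}

```bash
mkdir -p pics; cat > h.py <<'E'
import numpy as np, cv2
from workcell import ctrl
def ray(c,uv):
    R=cv2.Rodrigues(np.array(c['rvec'],float))[0]; t=np.array(c['tvec'],float).ravel()
    d=R.T@np.linalg.inv(np.array(c['mtx']))@np.array([uv[0],uv[1],1.]); return -R.T@t,d
def onz(c,uv,z):
    o,d=ray(c,uv); return o+d*(z-o[2])/d[2]
def proj(c,p):
    return cv2.projectPoints(np.array(p,float).reshape(-1,3),np.array(c['rvec'],float),np.array(c['tvec'],float),np.array(c['mtx'],float),None)[0].reshape(-1,2)
E
python3 - <<'E'
from h import *
import pickle
s=ctrl.sense(); print(s)
a=ctrl.capture('top');b=ctrl.capture('side')
pickle.dump((a,b),open('c.pkl','wb'))
cv2.imwrite('pics/top.png',a['image']);cv2.imwrite('pics/side.png',b['image'])
for c in(a,b):print(ray(c,(280,210)))
E
```

```text
{'t': 0.0, 'joint_pos': array([-6.78955214e+01,  1.36800066e+01, -8.17139671e-01,  7.55840122e+01,
       -3.07794369e-03,  9.00008537e+01]), 'dq': array([ 0.030408  , -0.07661867,  0.00475703,  0.03052055,  0.05796556,
        0.00391157]), 'tau': array([-9.93234462e-04, -5.38776755e+01,  3.46435940e+01,  1.82849821e-02,
       -1.13814976e-04,  3.50795233e-05]), 'tool_pos': array([ 197.38393284, -486.03282445,  230.68498662]), 'tool_rot': array([[-9.26504797e-01, -5.82788940e-04,  3.76282503e-01],
       [-3.76282951e-01,  1.29215394e-03, -9.26503897e-01],
       [ 5.37413037e-05, -9.99998995e-01, -1.41648037e-03]]), 'contact_force': array([ 0.56526598, -0.15065951,  0.01550351]), 'wrist_torque': array([ 0.01872017, -0.00801737, -0.01180936]), 'width': 85.40031219946411}
(array([ 365.79842889,    5.97340099, 1158.44040295]), array([ 0.16511359,  0.0267356 , -0.98593536]))
(array([ 497.97063614,  846.90513137, 1061.96801062]), array([ 0.06120515, -0.64754508, -0.7598289 ]))
```

View pics/top.png

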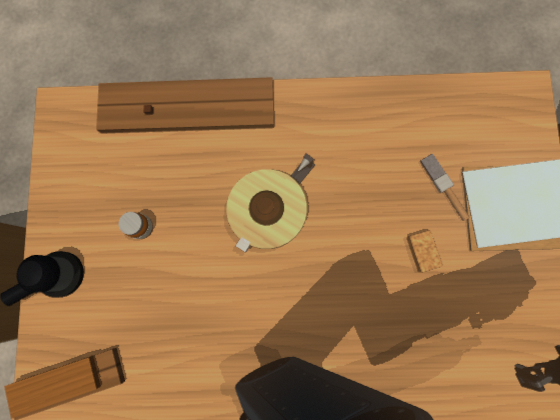

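View pics/side.png

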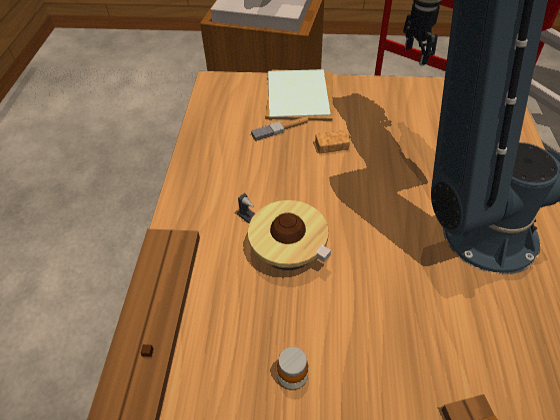

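The top view shows the disc at about (267,209), the tab at (243,244) and the pointer bracket near (305,165). The jar is at (133,224), the block at (426,251) and the brush at (440,180), all well clear of the disc.

```bash
python3 - <<'E'
from h import *
import pickle
a,b=pickle.load(open('c.pkl','rb'))
out=[]
for c,roi in((a,(195,140,340,270)),(b,(225,180,350,280))):
    im=c['image'];x0,y0,x1,y1=roi
    r=im[y0:y1,x0:x1];h=cv2.cvtColor(r,cv2.COLOR_BGR2HSV)
    print(h[(209-y0) if c is a else 240-y0,(295-x0) if c is a else 262-x0], h[5,5])
    m=((h[...,0]>19)&(h[...,0]<40)&(h[...,1]>60)&(h[...,2]>110)).astype('uint8')
    m=cv2.morphologyEx(m,cv2.MORPH_OPEN,np.ones((3,3)))
    k=max(cv2.findContours(m,0,1)[0],key=cv2.contourArea)
    hull=cv2.convexHull(k)+np.array([x0,y0])
    P=np.array([onz(c,p,76.) for p in k.reshape(-1,2)+[x0,y0]])
    (cx,cy),rad=cv2.minEnclosingCircle(P[:,:2].astype('float32'));e=cv2.fitEllipse(P[:,:2].astype('float32'))
    print('circ',cx,cy,rad,'ell',e)
    v=cv2.resize(r,None,fx=4.4,fy=4.4,interpolation=cv2.INTER_CUBIC)
    kk=((k)*4.4).astype(int);cv2.drawContours(v,[kk],-1,(0,0,255),1);out.append(v)
cv2.imwrite('pics/crop.png',out[0])
for n,uv,z in(('tabtop',(243,244),76),('bracket top',(308,158),75),('jar',(131,224),85),('block',(426,251),35),('brush',(440,180),20)):print(n,onz(a,uv,z))
E
```

```text
[ 22 110 192] [ 16 137 193]
circ 554.1494140625 70.7478256225586 104.5364761352539 ell ((559.2418212890625, 68.246826171875), (190.44259643554688, 209.6669158935547), 155.24627685546875)
[ 25 111 213] [ 15 155 215]
circ 553.7557373046875 73.75906372070312 104.72549438476562 ell ((566.4210815429688, 68.11512756347656), (156.99734497070312, 202.77008056640625), 144.2978973388672)
tabtop [461.59884117 131.85125811  76.        ]
bracket top [684.19778807 -41.5827127   75.        ]
jar [519.58705221 419.01337156  85.        ]
block [ 434.68338225 -343.35253931   35.        ]
brush [ 627.36355409 -401.08579589   20.        ]
```

View pics/crop.png

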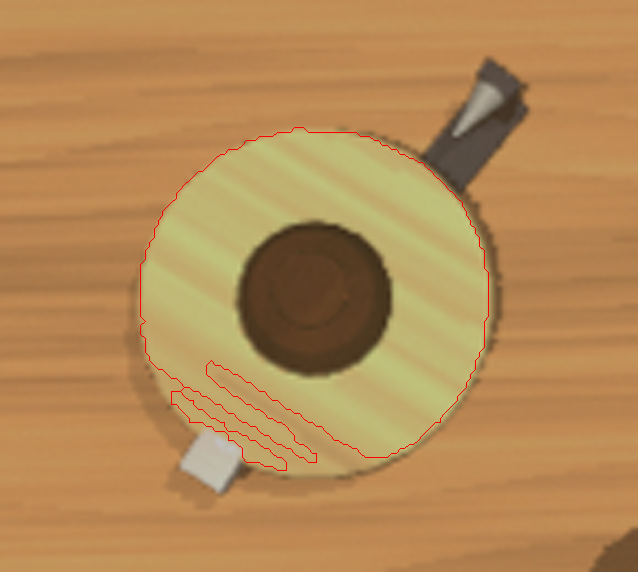

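```bash
python3 - <<'E'
from h import *
import pickle
a,b=pickle.load(open('c.pkl','rb'))
C=np.array([554,72.])
for n,uv,z in(('tip',(298.4,171.1),64),('tab',(240.5,249.3),76)):
    p=onz(a,uv,z)[:2]-C;print(n,p,np.hypot(*p),np.degrees(np.arctan2(*p[::-1])))
# aluminium by low saturation, both views, at z=76
for c,(x0,y0,x1,y1) in((a,(230,228,256,256)),(b,(312,240,335,265))):
    h=cv2.cvtColor(c['image'][y0:y1,x0:x1],cv2.COLOR_BGR2HSV);m=(h[...,1]<45)&(h[...,2]>130)
    v,u=np.nonzero(m);p=onz(c,(u.mean()+x0,v.mean()+y0),72.)[:2]-C;print(len(u),p,np.hypot(*p),np.degrees(np.arctan2(*p[::-1])))
s=ctrl.sense();T=s['tool_rot'];q=s['tool_pos']
th=np.radians(146.5);r=np.array([np.cos(th),np.sin(th)]);t=np.array([r[1],-r[0]])
for d,sx,z in((126,-55,150),(126,-55,60)):
    w=np.r_[C+d*r+sx*t,z];print(w,T.T@(w-q))
E
```

```text
tip [ 98.27601831 -87.46246551] 131.55933508618438 -41.66804457191371
tab [-105.76300093   66.34716596] 124.85094632157728 147.89916007603557
109 [-92.58078555  60.62720841] 110.66553326648587 146.78092080257687
29 [-89.80006263  57.15350938] 106.44517312938916 147.52516799161714
[418.57385223  95.68033994 150.        ] [-423.80687307   81.34066329 -455.65821566]
[418.57385223  95.68033994  60.        ] [-423.80627675  171.3405866  -455.5407293 ]
```

Request:
play_rows:
  commands:
    - [-424, 60, -456, 0, 1]
    - [-424, 60, -456, 0, 1]
    - [-424, 60, -456, 0, 1]
    - [-424, 60, -456, 0, 1]
    - [-424, 60, -456, 0, 1]
  squeeze: 30

```text
t: 0.6
tool_pos: [285.9, -251.9, 207.0]
tool_rot: [[-0.927, 0.0, 0.376], [-0.376, 0.0, -0.927], [-0.0, -1.0, -0.0]]
contact_force: [1.0, -0.3, 0.2]
width: 11.9
```

Request:
play_rows:
  commands:
    - [-252, 57, -271, 0, 1]
    - [-252, 57, -271, 0, 1]
    - [-252, 57, -271, 0, 1]
    - [-252, 57, -271, 0, 1]
    - [-252, 57, -271, 0, 1]

```text
t: 1.1
tool_pos: [373.9, -20.8, 169.1]
tool_rot: [[-0.927, 0.0, 0.376], [-0.376, -0.0, -0.927], [-0.0, -1.0, 0.0]]
contact_force: [0.8, -1.0, -0.0]
width: 0.1
```

```bash
cat > g.py <<'E'
from h import *
import sys
C=np.array([554,72.]);th=np.radians(147);r=np.array([np.cos(th),np.sin(th)]);t=np.array([r[1],-r[0]])
s=ctrl.sense();T=s['tool_rot'];q=s['tool_pos']
d,sx,z=map(float,sys.argv[1:])
w=np.r_[C+d*r+sx*t,z];p=q[:2]-C
print('now d,s',p@r,p@t,q[2],'x ang',np.degrees(np.arctan2(T[1,0],T[0,0])),'goal',np.degrees(np.arctan2(t[1],t[0])),'shift',T.T@(w-q))
E
python3 g.py 126 -55 110
```

```text
now d,s 100.54075812265401 -175.8934452093874 169.05423381540498 x ang -157.89897420211577 goal 56.99999999999999 shift [-84.56259486  59.07056906 -90.05906975]
```

Request:
play_rows:
  commands:
    - [-82, 59, -87, -35, 1]
    - [-82, 59, -87, -35, 1]
    - [-82, 59, -87, -35, 1]
    - [-82, 59, -87, -35, 1]
    - [-82, 59, -87, -35, 1]

```text
t: 1.6
tool_pos: [416.4, 89.4, 109.5]
tool_rot: [[-0.539, -0.002, 0.842], [-0.842, -0.0, -0.539], [0.001, -1.0, -0.001]]
contact_force: [-0.4, -0.4, -0.2]
width: 0.1
```

```bash
python3 g.py 126 -55 61; python3 - <<'E'
from h import *
a=ctrl.capture('top');b=ctrl.capture('side')
v=np.hstack([cv2.resize(x['image'][y:y+150,u:u+150],(400,400)) for x,u,y in((a,190,140),(b,220,160))])
cv2.imwrite('pics/p1.png',v)
E
```

```text
now d,s 124.8536312802987 -60.30423243517723 109.47020472866787 x ang -122.62143127213255 goal 56.99999999999999 shift [-5.3811364  48.46411635 -1.04047426]
```

View pics/p1.png

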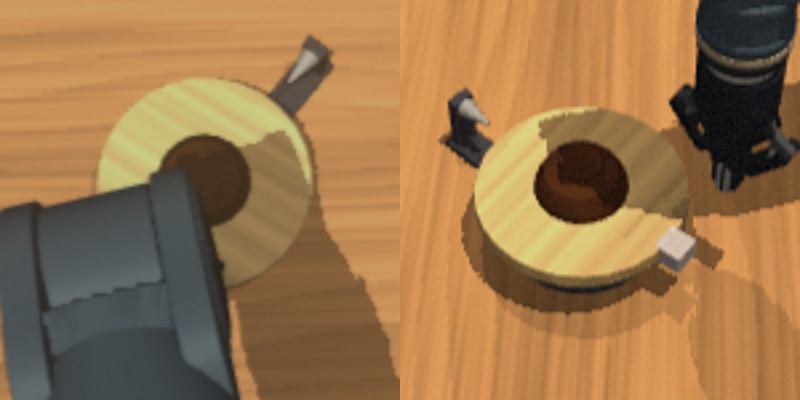

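The side view shows the shut fingertips clear of the tab at (678,250), and the disc unobstructed, so I'll use the side camera for tracking.

Request:
play_rows:
  commands:
    - [0, 49, -1, 0, 1]
    - [0, 49, -1, 0, 1]
    - [0, 49, -1, 0, 1]

```text
t: 2.0
tool_pos: [415.4, 88.4, 61.7]
tool_rot: [[-0.546, -0.002, 0.838], [-0.838, -0.0, -0.546], [0.001, -1.0, -0.001]]
contact_force: [0.2, 0.1, 0.5]
width: 0.0
```

```bash
python3 g.py 126 0 61
```

```text
now d,s 125.20425809437836 -61.69713378705967 61.71110123445862 x ang -123.08755667249456 goal 56.99999999999999 shift [-61.69674198   0.62980649  -0.88913462]
```

Request:
play_rows:
  commands:
    - [-10, 0, 0, 0, 1]
    - [-28, 0, 0, 0, 1]
    - [-48, 0, 0, 0, 1]
    - [-68, 0, 0, 0, 1]
    - [-68, 0, 0, 0, 1]

```text
t: 2.5
tool_pos: [456.2, 149.3, 62.5]
tool_rot: [[-0.542, 0.004, 0.84], [-0.84, 0.002, -0.542], [-0.004, -1.0, 0.002]]
contact_force: [-0.2, 0.1, 0.4]
width: -0.0
```

```bash
cat > ang.py <<'E'
from h import *
import sys
C=np.array([554,72.])
def meas(save=None):
    t=ctrl.sense()['t'];c=ctrl.capture('side');im=c['image'];h=cv2.cvtColor(im,cv2.COLOR_BGR2HSV)
    v,u=np.mgrid[0:420,0:560]
    P=np.array(np.meshgrid(range(215,345),range(185,285))).reshape(2,-1).T
    W=np.array([onz(c,p,72.)[:2] for p in P])-C; R=np.hypot(*W.T)
    hs=h[P[:,1],P[:,0]];k=(R>99)&(R<128)&(hs[:,1]<70)&(hs[:,2]>90)
    m=W[k].mean(0) if k.any() else np.full(2,np.nan)
    if save:cv2.imwrite(save,cv2.resize(im[160:310,190:390],(800,600)))
    return t,k.sum(),np.hypot(*m),(np.degrees(np.arctan2(m[1],m[0]))+41.7)%360
if __name__=='__main__':
    for i in range(int(sys.argv[1])):
        print(*[round(float(x),2) for x in meas(sys.argv[2] if i==0 and len(sys.argv)>2 else None)])
    s=ctrl.sense();print(s['t'],s['tool_pos'],s['contact_force'])
E
python3 ang.py 2 pics/p2.png; python3 g.py 126 0 61
```

```text
2.5 126.0 109.97 156.43
2.55 132.0 108.58 151.85
2.6 [453.6398831  147.19601908  61.79192817] [-0.18197538 -0.44985562  0.58568535]
now d,s 125.12376351101341 8.404650806991945 61.79192816855124 x ang -122.8390002813202 goal 56.99999999999999 shift [ 8.40260689  0.7867568  -0.90017052]
```

View pics/p2.png

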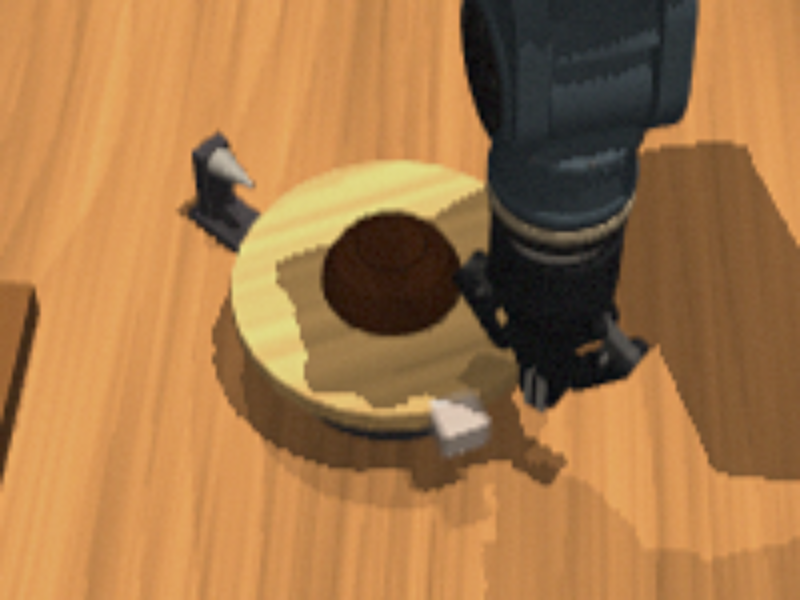

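The tab is at (460,425), clear of the fingers and turning at about 92°/s clockwise, which is roughly 3.9 s per turn. Next I lift the finger and move over the rim.

Request:
play_rows:
  commands:
    - [0, -40, 0, 0, 1]
    - [0, -40, 0, 0, 1]
    - [0, -40, 41, 0, 1]
    - [0, -40, 41, 0, 1]
    - [0, -40, 41, 0, 1]

```text
t: 3.1
tool_pos: [487.4, 123.4, 101.2]
tool_rot: [[-0.545, -0.0, 0.839], [-0.839, 0.0, -0.545], [0.0, -1.0, -0.0]]
contact_force: [0.2, -0.1, -0.1]
width: 0.2
```

```bash
python3 ang.py 2 pics/p3.png; python3 g.py 84 8 81
```

```text
3.1 144.0 99.26 87.31
3.15 135.0 104.47 81.96
3.2 [486.58293344 123.8681844  101.09276111] [-0.01253484 -0.26198321  0.92490393]
now d,s 84.79014739713948 6.782353594865832 101.09276111452944 x ang -122.92714997656147 goal 56.99999999999999 shift [-1.22867209 20.09130259  0.80991968]
```

View pics/p3.png

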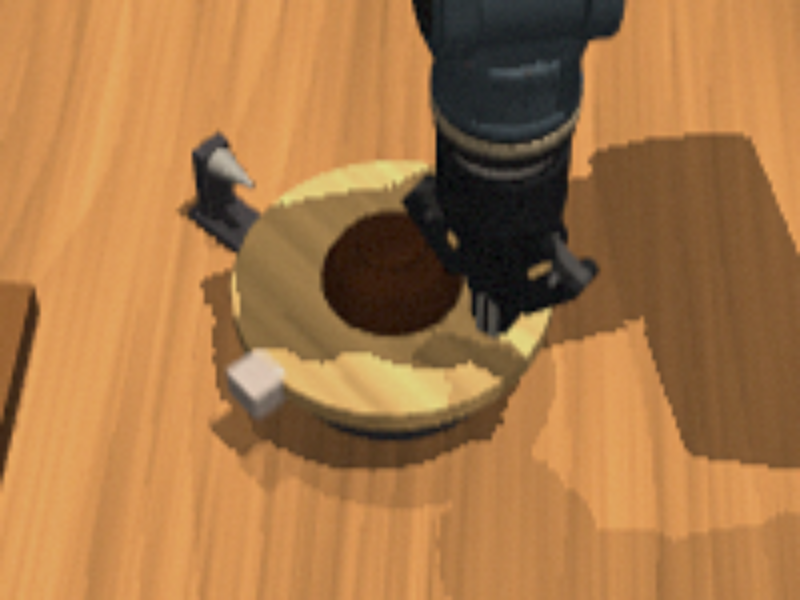

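The tab is at (257,382) and still running. The fingertip hovers over the rim at (492,320), clear of the bowl. I'll lower the hover and let it run.

Request:
play_rows:
  commands:
    - [0, 17, 0, 0, 1]
    - [0, 17, 0, 0, 1]
    - [0, 17, 0, 0, 1]
    - [0, 17, 0, 0, 1]
    - [0, 17, 0, 0, 1]

```text
t: 3.7
tool_pos: [487.7, 124.2, 84.8]
tool_rot: [[-0.543, 0.001, 0.84], [-0.84, 0.0, -0.543], [-0.001, -1.0, 0.0]]
contact_force: [0.1, 0.7, 0.0]
width: 0.2
```

```bash
python3 ang.py 15; python3 g.py 84 8 81
```

```text
3.7 90.0 104.84 17.83
3.75 90.0 102.97 11.51
3.8 87.0 98.65 4.36
3.85 80.0 100.97 359.0
3.9 83.0 101.1 353.41
3.95 82.0 103.66 348.8
4.0 75.0 105.46 342.76
4.05 80.0 103.1 337.59
4.1 69.0 106.04 331.89
4.15 71.0 105.25 326.23
4.2 68.0 105.7 319.88
4.25 78.0 102.34 312.95
4.3 72.0 107.44 312.63
4.35 75.0 108.13 307.68
4.4 55.0 107.23 302.63
4.45 [487.50801782 124.04382589  84.26414865] [ 0.86019191 -0.28283122 -0.40396294]
now d,s 84.1099675666534 7.433496006301681 84.26414865147238 x ang -122.8965554806537 goal 56.99999999999999 shift [-0.56609652  3.26417208  0.11136183]
```

Request:
play_rows:
  commands:
    - [0, 0, 0, 0, 1]
    - [0, 0, 0, 0, 1]
    - [0, 0, 0, 0, 1]
    - [0, 0, 0, 0, 1]
    - [0, 0, 0, 0, 1]

```text
t: 4.95
tool_pos: [487.5, 124.0, 84.3]
tool_rot: [[-0.543, -0.0, 0.84], [-0.84, 0.0, -0.543], [-0.0, -1.0, -0.0]]
contact_force: [0.5, -0.2, 0.1]
width: -0.2
```

Request:
play_rows:
  commands:
    - [0, 0, 0, 0, 1]
    - [0, 0, 0, 0, 1]
    - [0, 0, 0, 0, 1]
    - [0, 0, 0, 0, 1]
    - [0, 0, 0, 0, 1]

```text
t: 5.45
tool_pos: [487.5, 124.1, 84.3]
tool_rot: [[-0.543, -0.0, 0.84], [-0.84, 0.0, -0.543], [-0.0, -1.0, -0.0]]
contact_force: [-0.5, -0.3, -0.3]
width: 0.1
```

Request:
play_rows:
  commands:
    - [0, 0, 0, 0, 1]
    - [0, 0, 0, 0, 1]
    - [0, 0, 0, 0, 1]
    - [0, 0, 0, 0, 1]
    - [0, 0, 0, 0, 1]

```text
t: 5.95
tool_pos: [487.5, 124.0, 84.3]
tool_rot: [[-0.543, 0.0, 0.84], [-0.84, 0.0, -0.543], [-0.0, -1.0, -0.0]]
contact_force: [-0.0, 0.8, 0.5]
width: -0.1
```

Request:
play_rows:
  commands:
    - [0, 0, 0, 0, 1]
    - [0, 0, 0, 0, 1]
    - [0, 0, 0, 0, 1]
    - [0, 0, 0, 0, 1]
    - [0, 0, 0, 0, 1]

```text
t: 6.45
tool_pos: [487.5, 124.0, 84.3]
tool_rot: [[-0.543, -0.0, 0.84], [-0.84, 0.0, -0.543], [-0.0, -1.0, -0.0]]
contact_force: [-0.3, -0.5, -0.0]
width: -0.0
```

```bash
python3 ang.py 16
```

```text
6.45 136.0 105.97 112.7
6.5 138.0 103.82 108.72
6.55 134.0 105.48 103.55
6.6 129.0 105.51 99.11
6.65 133.0 105.47 95.06
6.7 136.0 105.39 92.35
6.75 138.0 104.72 87.44
6.8 136.0 103.19 84.35
6.85 137.0 103.25 79.07
6.9 130.0 107.35 74.52
6.95 142.0 102.3 70.47
7.0 129.0 103.49 65.87
7.05 138.0 100.52 61.09
7.1 124.0 106.17 58.37
7.15 124.0 101.32 53.88
7.2 129.0 100.41 49.4
7.25 [487.51338623 124.03709894  84.29360504] [-0.33856866  0.37936545  0.20803858]
```

Request:
play_rows:
  commands:
    - [0, 2, 0, 0, 1]
    - [0, 2, 0, 0, 1]
    - [0, 2, 0, 0, 1]
    - [0, 2, 0, 0, 1]
    - [0, 2, 0, 0, 1]

```text
t: 7.75
tool_pos: [487.5, 124.1, 82.3]
tool_rot: [[-0.543, 0.0, 0.84], [-0.84, 0.0, -0.543], [-0.0, -1.0, -0.0]]
contact_force: [-0.0, -0.1, -0.2]
width: -0.0
```

Request:
play_rows:
  commands:
    - [0, 0, 0, 0, 1]
    - [0, 0, 0, 0, 1]
    - [0, 0, 0, 0, 1]
    - [0, 0, 0, 0, 1]
    - [0, 0, 0, 0, 1]

```text
t: 8.25
tool_pos: [487.5, 124.1, 82.3]
tool_rot: [[-0.543, -0.0, 0.84], [-0.84, 0.0, -0.543], [-0.0, -1.0, -0.0]]
contact_force: [-0.7, 1.0, -0.1]
width: 0.3
```

Request:
play_rows:
  commands:
    - [0, 0, 0, 0, 1]
    - [0, 0, 0, 0, 1]
    - [0, 0, 0, 0, 1]
    - [0, 0, 0, 0, 1]
    - [0, 0, 0, 0, 1]

```text
t: 8.75
tool_pos: [487.5, 124.0, 82.3]
tool_rot: [[-0.543, -0.0, 0.84], [-0.84, 0.0, -0.543], [-0.0, -1.0, -0.0]]
contact_force: [-0.6, -0.8, -0.8]
width: -0.2
```

Request:
play_rows:
  commands:
    - [0, 0, 0, 0, 1]
    - [0, 0, 0, 0, 1]
    - [0, 0, 0, 0, 1]
    - [0, 0, 0, 0, 1]
    - [0, 0, 0, 0, 1]

```text
t: 9.25
tool_pos: [487.5, 124.1, 82.3]
tool_rot: [[-0.543, -0.0, 0.84], [-0.84, 0.0, -0.543], [-0.0, -1.0, -0.0]]
contact_force: [-0.4, -0.0, 0.3]
width: -0.1
```

Request:
play_rows:
  commands:
    - [0, 0, 0, 0, 1]
    - [0, 0, 0, 0, 1]
    - [0, 0, 0, 0, 1]
    - [0, 0, 0, 0, 1]
    - [0, 0, 0, 0, 1]

```text
t: 9.75
tool_pos: [487.5, 124.0, 82.3]
tool_rot: [[-0.543, -0.0, 0.84], [-0.84, 0.0, -0.543], [-0.0, -1.0, -0.0]]
contact_force: [1.2, -0.8, 0.3]
width: 0.2
```

Request:
play_rows:
  commands:
    - [0, 0, 0, 0, 1]
    - [0, 0, 0, 0, 1]
    - [0, 0, 0, 0, 1]
    - [0, 0, 0, 0, 1]
    - [0, 0, 0, 0, 1]

```text
t: 10.25
tool_pos: [487.5, 124.0, 82.3]
tool_rot: [[-0.543, -0.0, 0.84], [-0.84, 0.0, -0.543], [-0.0, -1.0, -0.0]]
contact_force: [-0.0, 0.2, -0.5]
width: -0.1
```

Request:
play_rows:
  commands:
    - [0, 0, 0, 0, 1]
    - [0, 0, 0, 0, 1]
    - [0, 0, 0, 0, 1]
    - [0, 0, 0, 0, 1]
    - [0, 0, 0, 0, 1]

```text
t: 10.75
tool_pos: [487.5, 124.0, 82.3]
tool_rot: [[-0.543, -0.0, 0.84], [-0.84, 0.0, -0.543], [-0.0, -1.0, -0.0]]
contact_force: [-0.0, 0.9, -0.2]
width: 0.1
```

Request:
play_rows:
  commands:
    - [0, 0, 0, 0, 1]
    - [0, 0, 0, 0, 1]
    - [0, 0, 0, 0, 1]
    - [0, 0, 0, 0, 1]
    - [0, 0, 0, 0, 1]

```text
t: 11.25
tool_pos: [487.5, 124.0, 82.3]
tool_rot: [[-0.543, -0.0, 0.84], [-0.84, 0.0, -0.543], [-0.0, -1.0, -0.0]]
contact_force: [0.1, 0.4, 0.0]
width: 0.2
```

```bash
python3 ang.py 3;  python3 g.py 84 8 81
```

```text
11.25 132.0 102.72 137.31
11.3 129.0 104.06 133.28
11.35 133.0 103.09 131.0
11.4 [487.51445204 124.03411301  82.30053391] [ 0.96877399  0.84072615 -0.18993414]
now d,s 84.0992813654857 7.4288544238005585 82.30053390874083 x ang -122.89542548502025 goal 56.99999999999999 shift [-0.57088713  1.30056026  0.10041612]
```

Request:
play_rows:
  commands:
    - [0, 3, 0, 0, 1]
    - [0, 3, 0, 0, 1]
    - [0, 3, 0, 0, 1]
    - [0, 3, 0, 0, 1]
    - [0, 3, 0, 0, 1]

```text
t: 11.9
tool_pos: [487.5, 124.0, 79.3]
tool_rot: [[-0.543, 0.0, 0.84], [-0.84, 0.0, -0.543], [-0.0, -1.0, -0.0]]
contact_force: [0.1, 0.4, -0.2]
width: 0.2
```

Request:
play_rows:
  commands:
    - [0, 0, 0, 0, 1]
    - [0, 0, 0, 0, 1]
    - [0, 0, 0, 0, 1]
    - [0, 0, 0, 0, 1]
    - [0, 0, 0, 0, 1]

```text
t: 12.4
tool_pos: [487.5, 124.0, 79.3]
tool_rot: [[-0.543, -0.0, 0.84], [-0.84, 0.0, -0.543], [-0.0, -1.0, -0.0]]
contact_force: [1.0, 0.7, 0.1]
width: 0.3
```

Request:
play_rows:
  commands:
    - [0, 0, 0, 0, 1]
    - [0, 0, 0, 0, 1]
    - [0, 0, 0, 0, 1]
    - [0, 0, 0, 0, 1]
    - [0, 0, 0, 0, 1]

```text
t: 12.9
tool_pos: [487.5, 124.0, 79.3]
tool_rot: [[-0.543, -0.0, 0.84], [-0.84, 0.0, -0.543], [-0.0, -1.0, -0.0]]
contact_force: [0.3, 0.5, 0.1]
width: -0.2
```

```bash
python3 ang.py 14
```

```text
12.9 131.0 101.83 50.53
12.95 123.0 100.95 48.35
13.0 124.0 98.01 45.0
13.05 125.0 96.57 42.97
13.1 119.0 98.41 40.73
13.15 117.0 100.27 37.93
13.2 120.0 104.4 34.96
13.25 109.0 100.3 32.2
13.3 115.0 101.99 30.42
13.35 108.0 102.46 28.09
13.4 110.0 100.24 25.58
13.45 102.0 105.63 23.98
13.5 107.0 101.52 19.58
13.55 100.0 103.49 18.27
13.6 [487.50674906 124.03094365  79.27826101] [-0.32020638  0.33734028 -0.7036792 ]
```

```bash
python3 - <<'E'
from h import *
C=np.array([554,72.])
t=ctrl.sense()['t'];c=ctrl.capture('top');h=cv2.cvtColor(c['image'],cv2.COLOR_BGR2HSV)
cv2.imwrite('pics/p4.png',cv2.resize(c['image'][140:270,200:340],(560,520)))
P=np.array(np.meshgrid(range(215,345),range(140,285))).reshape(2,-1).T
W=np.array([onz(c,p,75.)[:2] for p in P])-C;R=np.hypot(*W.T);A=(np.degrees(np.arctan2(W[:,1],W[:,0]))+41.7+180)%360-180
hs=h[P[:,1],P[:,0]]
for s in(50,70):
    k=(R>107)&(R<126)&(np.abs(A)<50)&(hs[:,1]<s)&(hs[:,2]>100);print(t,k.sum(),R[k].mean(),A[k].mean(),A[k].min(),A[k].max())
E
```

```text
13.6 51 116.64798780954251 15.447175083672953 9.58686090483863 22.961578395443155
13.6 75 115.85999578113095 16.57432217730221 9.130731898071389 23.879314249818236
```

View pics/p4.png

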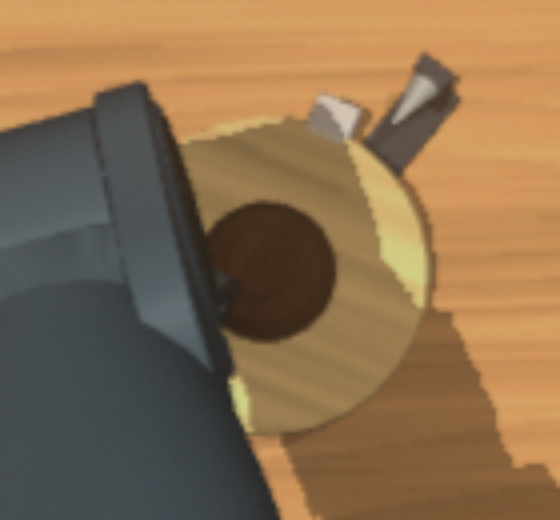

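The tab's at (335,115), about 16° short of the pointer at t=13.60, and the top and side views agree. At about 46°/s it should face the pointer near t=13.95, so I press now.

Request:
play_rows:
  commands:
    - [0, 0, 0, 0, 1]
    - [0, 2, 0, 0, 1]
    - [0, 4.4, 0, 0, 1]
    - [0, 6, 0, 0, 1]
    - [0, 6, 0, 0, 1]

```text
t: 14.15
tool_pos: [488.9, 125.5, 75.9]
tool_rot: [[-0.543, 0.004, 0.84], [-0.84, 0.003, -0.543], [-0.005, -1.0, 0.001]]
contact_force: [-6.2, 3.4, 28.8]
width: -0.3
```

```bash
python3 ang.py 4; python3 - <<'E'
from h import *
C=np.array([554,72.])
c=ctrl.capture('top');h=cv2.cvtColor(c['image'],cv2.COLOR_BGR2HSV)
cv2.imwrite('pics/p5.png',cv2.resize(c['image'][140:270,200:340],(560,520)))
P=np.array(np.meshgrid(range(215,345),range(140,285))).reshape(2,-1).T
W=np.array([onz(c,p,75.)[:2] for p in P])-C;R=np.hypot(*W.T);A=(np.degrees(np.arctan2(W[:,1],W[:,0]))+41.7+180)%360-180
hs=h[P[:,1],P[:,0]]
for s in(50,70):
    k=(R>107)&(R<126)&(np.abs(A)<50)&(hs[:,1]<s)&(hs[:,2]>100);print(k.sum(),R[k].mean(),A[k].mean(),A[k].min(),A[k].max())
E
```

```text
14.15 78.0 104.91 0.14
14.2 88.0 101.42 359.4
14.25 83.0 103.56 359.32
14.3 82.0 103.61 359.58
14.35 [488.82978729 125.39077414  75.89754157] [-5.87033993  4.59062022 28.58654671]
75 116.22388504787828 2.0924553154049823 -4.560793763652271 9.58686090483863
82 116.30825881940561 2.070612560858612 -5.536100842559051 9.835307034602096
```

View pics/p5.png

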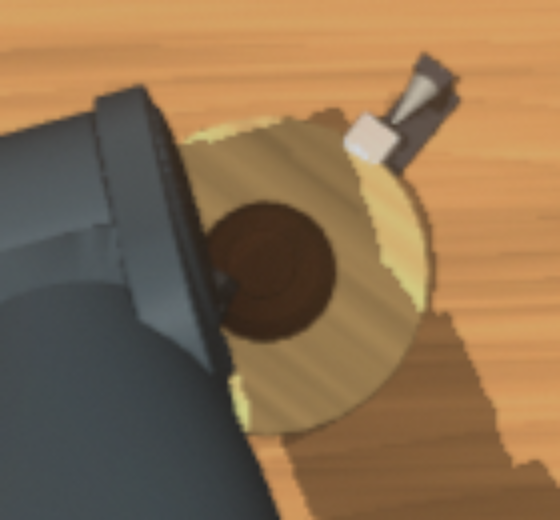

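The tab has stopped facing the pointer, at about +2° in the top view and −0.5° in the side view. Now I unload gently so the release doesn't kick the disc.

Request:
play_rows:
  commands:
    - [0, -0.5, 0, 0, 1]
    - [0, -1, 0, 0, 1]
    - [0, -1.5, 0, 0, 1]
    - [0, -2, 0, 0, 1]
    - [0, -2, 0, 0, 1]

```text
t: 14.9
tool_pos: [488.0, 124.5, 76.0]
tool_rot: [[-0.543, 0.001, 0.84], [-0.84, 0.001, -0.543], [-0.002, -1.0, 0.001]]
contact_force: [-1.8, 1.3, 8.6]
width: 0.1
```

```bash
python3 ang.py 5
```

```text
14.9 92.0 103.79 1.46
14.95 89.0 104.36 0.92
15.0 93.0 101.59 0.57
15.05 83.0 99.17 0.34
15.1 83.0 100.14 0.16
15.15 [488.04107916 124.47554828  76.018161  ] [-1.93374585  1.38507268  9.58424575]
```

Request:
play_rows:
  commands:
    - [0, -0.2, 0, 0, 1]
    - [0, -0.4, 0, 0, 1]
    - [0, -0.6, 0, 0, 1]
    - [0, -0.6, 0, 0, 1]
    - [0, -0.6, 0, 0, 1]

```text
t: 15.65
tool_pos: [487.7, 124.1, 76.0]
tool_rot: [[-0.543, 0.0, 0.84], [-0.84, 0.0, -0.543], [-0.001, -1.0, 0.0]]
contact_force: [-0.7, 0.5, 5.8]
width: -0.0
```

Request:
play_rows:
  commands:
    - [0, 0, 0, 0, 1]
    - [0, -5, 0, 0, 1]
    - [0, -20, 0, 0, 1]
    - [0, -40, 0, 0, 1]
    - [0, -40, 0, 0, 1]

```text
t: 16.15
tool_pos: [488.7, 124.3, 117.9]
tool_rot: [[-0.543, 0.003, 0.84], [-0.84, 0.001, -0.543], [-0.002, -1.0, 0.002]]
contact_force: [0.4, 0.2, 0.2]
width: 0.0
```

```bash
python3 ang.py 20 pics/p6.png
```

```text
16.15 88.0 106.95 4.17
16.2 83.0 107.21 4.31
16.25 79.0 109.37 5.23
16.3 80.0 109.31 5.35
16.35 79.0 108.96 5.06
16.4 81.0 107.3 5.51
16.45 85.0 109.05 6.24
16.5 84.0 111.23 7.0
16.55 79.0 109.25 6.3
16.6 82.0 109.36 6.97
16.65 85.0 104.96 5.83
16.7 80.0 109.94 7.25
16.75 85.0 109.61 7.28
16.8 79.0 112.43 8.31
16.85 78.0 112.03 8.02
16.9 85.0 113.95 9.35
16.95 85.0 111.13 8.14
17.0 93.0 110.95 8.88
17.05 82.0 105.55 7.08
17.1 88.0 107.35 8.44
17.15 [487.53370571 124.04917991 115.93366211] [ 0.36025903 -0.88004287  0.91181122]
```

The side-view readings show the disc drifting counter-clockwise at about 4–5°/s after the lift, so it's not at rest. I won't nudge it back. I'll redo the run properly: fresh flick, free pass, brake, then a much gentler release. First the arm goes to the other side of the disc.

Request:
play_rows:
  commands:
    - [0, -18, 0, 0, 1]
    - [-2, -18, 215, -21, 1]
    - [-2, -18, 215, -21, 1]
    - [-2, -18, 215, -21, 1]
    - [-2, -18, 215, -21, 1]

```text
t: 17.65
tool_pos: [658.0, 15.8, 134.0]
tool_rot: [[-0.203, 0.0, 0.979], [-0.979, 0.0, -0.203], [-0.0, -1.0, 0.0]]
contact_force: [0.6, 1.3, 0.8]
width: 0.3
```

```bash
python3 ang.py 4; cat > g2.py <<'E'
from h import *
import sys
# usage: hub angle deg, d, s(along ccw), z
C=np.array([554,72.]);a,d,sx,z=map(float,sys.argv[1:])
th=np.radians(a-41.7);r=np.array([np.cos(th),np.sin(th)]);t=np.array([-r[1],r[0]])
s=ctrl.sense();T=s['tool_rot'];q=s['tool_pos'];w=np.r_[C+d*r+sx*t,z];p=q[:2]-C
print(s['t'],'now d,s',p@r,p@t,q[2],'x ang',np.degrees(np.arctan2(T[1,0],T[0,0]))%360,'push',np.degrees(np.arctan2(t[1],t[0])),'shift',T.T@(w-q))
E
python3 g2.py 30 126 -38 100
```

```text
17.65 75.0 114.01 11.07
17.7 81.0 114.0 11.05
17.75 81.0 113.67 11.02
17.8 79.0 113.26 11.85
17.85 [656.67791132  16.12231069 132.7646274 ] [-0.54812735  0.65645136  0.51804331]
17.85 now d,s 111.87583840008708 -33.8949320513412 132.76462740475426 x ang 258.0078921713026 push 78.3 shift [ 4.02764005 32.74257355 14.19740559]
```

Request:
play_rows:
  commands:
    - [4, 33, 14, 0, 1]
    - [4, 33, 14, 0, 1]
    - [4, 33, 14, 0, 1]
    - [4, 33, 14, 0, 1]
    - [4, 33, 14, 0, 1]

```text
t: 18.35
tool_pos: [669.4, 10.8, 102.4]
tool_rot: [[-0.205, 0.002, 0.979], [-0.979, 0.0, -0.205], [-0.001, -1.0, 0.002]]
contact_force: [-0.1, -0.5, 0.2]
width: 0.0
```

Request:
play_rows:
  commands:
    - [0, 0, 0, 0, 1]
    - [0, 0, 0, 0, 1]
    - [0, 0, 0, 0, 1]
    - [0, 0, 0, 0, 1]
    - [0, 0, 0, 0, 1]

```text
t: 18.85
tool_pos: [669.3, 10.2, 100.9]
tool_rot: [[-0.206, -0.0, 0.979], [-0.979, 0.0, -0.206], [-0.0, -1.0, -0.0]]
contact_force: [-0.3, -0.3, 0.4]
width: -0.2
```

Request:
play_rows:
  commands:
    - [0, 0, 0, 0, 1]
    - [0, 0, 0, 0, 1]
    - [0, 0, 0, 0, 1]
    - [0, 0, 0, 0, 1]
    - [0, 0, 0, 0, 1]

```text
t: 19.35
tool_pos: [669.3, 10.2, 100.9]
tool_rot: [[-0.206, -0.0, 0.979], [-0.979, 0.0, -0.206], [-0.0, -1.0, -0.0]]
contact_force: [0.8, -0.6, 0.2]
width: 0.3
```

Request:
play_rows:
  commands:
    - [0, 0, 0, 0, 1]
    - [0, 0, 0, 0, 1]
    - [0, 0, 0, 0, 1]
    - [0, 0, 0, 0, 1]
    - [0, 0, 0, 0, 1]

```text
t: 19.85
tool_pos: [669.3, 10.2, 100.9]
tool_rot: [[-0.206, -0.0, 0.979], [-0.979, 0.0, -0.206], [-0.0, -1.0, -0.0]]
contact_force: [0.5, 0.6, 0.5]
width: -0.1
```

Request:
play_rows:
  commands:
    - [0, 0, 0, 0, 1]
    - [0, 0, 0, 0, 1]
    - [0, 0, 0, 0, 1]
    - [0, 0, 0, 0, 1]
    - [0, 0, 0, 0, 1]

```text
t: 20.35
tool_pos: [669.3, 10.2, 100.9]
tool_rot: [[-0.206, 0.0, 0.979], [-0.979, 0.0, -0.206], [-0.0, -1.0, -0.0]]
contact_force: [0.1, -0.7, -0.9]
width: -0.1
```

Request:
play_rows:
  commands:
    - [0, 0, 0, 0, 1]
    - [0, 0, 0, 0, 1]
    - [0, 0, 0, 0, 1]
    - [0, 0, 0, 0, 1]
    - [0, 0, 0, 0, 1]

```text
t: 20.85
tool_pos: [669.3, 10.2, 100.9]
tool_rot: [[-0.206, -0.0, 0.979], [-0.979, 0.0, -0.206], [-0.0, -1.0, -0.0]]
contact_force: [0.6, 0.4, -0.6]
width: -0.2
```

```bash
python3 ang.py 4 pics/p7.png;python3 g2.py 30 126 -38 61
```

```text
20.85 75.0 114.4 12.84
20.9 76.0 114.44 12.97
20.95 74.0 114.09 12.96
21.0 77.0 114.23 13.12
21.05 [669.33333535  10.17579178 100.90278099] [0.58203561 0.21197134 0.29781273]
21.05 now d,s 125.47419676979094 -37.15153979858137 100.90278099138625 x ang 258.1028767011449 push 78.3 shift [ 0.85089841 39.90268779  0.52892679]
```

View pics/p7.png

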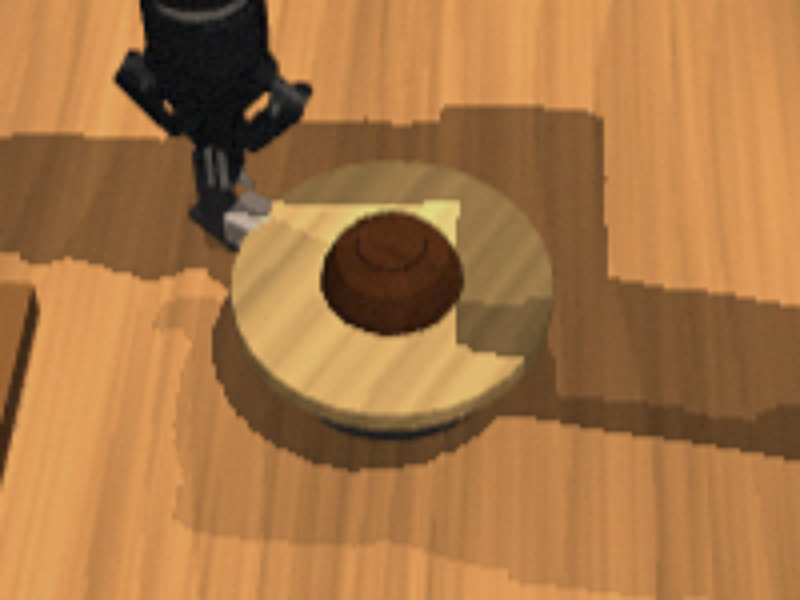

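```bash
python3 - <<'E'
from h import *
import pickle
b=pickle.load(open('c.pkl','rb'))[1]; C=np.array([554,72.])
im=cv2.imread('pics/p7.png')[100:280,150:350]; k=3
im=cv2.resize(im,None,fx=k,fy=k,interpolation=cv2.INTER_CUBIC)
ims=[]
for a in(2,12):
    v=im.copy();th=np.radians(a-41.7);r=np.array([np.cos(th),np.sin(th)]);t=np.array([-r[1],r[0]])
    Q=[np.r_[C+d*r+s*t,76] for d,s in((95,-15),(125,-15),(125,15),(95,15))]
    u=((proj(b,Q)-[190,160]+.5)*4-.5-[150,100]+.5)*k
    cv2.polylines(v,[u.astype(int)],True,(0,0,255),1);ims.append(v[:, :390])
cv2.imwrite('pics/p8.png',np.hstack(ims))
E
```

```text
(no output)
```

View pics/p8.png

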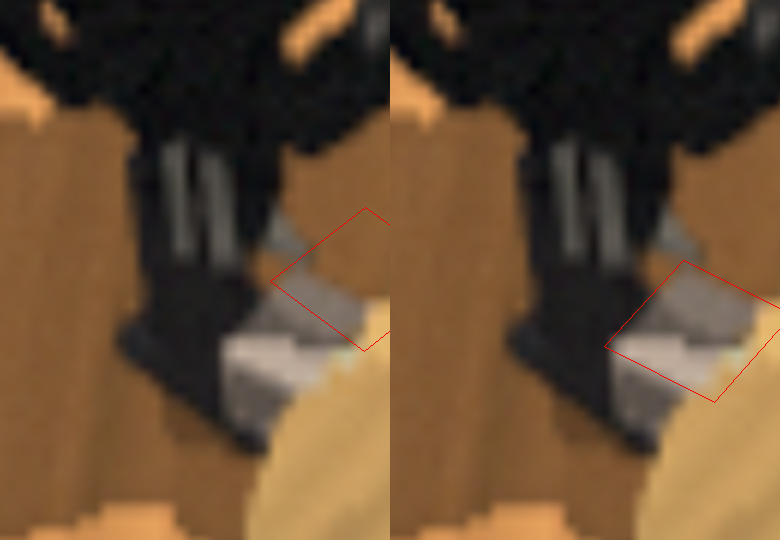

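The overlay puts the tab at about +12–13°, creeping to rest there. I'll flick it clockwise from its counter-clockwise side, stopping the finger well short of the pointer.

```bash
python3 g2.py 13 126 62 101
```

```text
21.05 now d,s 130.85363014557865 1.1569106075665232 100.90278099138625 x ang 258.1028767011449 push 61.300000000000004 shift [-59.64848951  -0.09092991  12.94210706]
```

Request:
play_rows:
  commands:
    - [-59, 0, 13, 17, 1]
    - [-59, 0, 13, 17, 1]
    - [-59, 0, 13, 17, 1]
    - [-59, 0, 13, 17, 1]

```text
t: 21.45
tool_pos: [693.8, 65.0, 100.6]
tool_rot: [[-0.479, -0.001, 0.878], [-0.878, -0.0, -0.479], [0.001, -1.0, -0.0]]
contact_force: [-0.7, -0.1, -1.4]
width: 0.0
```

Request:
play_rows:
  commands:
    - [0, 39, 0, 0, 1]
    - [0, 39, 0, 0, 1]
    - [0, 39, 0, 0, 1]

```text
t: 21.75
tool_pos: [693.2, 64.2, 61.7]
tool_rot: [[-0.482, -0.002, 0.876], [-0.876, -0.0, -0.482], [0.001, -1.0, -0.002]]
contact_force: [0.3, -0.4, 0.6]
width: -0.2
```

```bash
python3 ang.py 2; python3 g2.py 13 126 0 61
```

```text
21.75 38.0 115.94 9.59
21.8 35.0 115.8 9.04
21.85 [694.71496549  64.65718621  63.40198408] [-1.11668768  0.05214677  0.82427743]
21.85 now d,s 126.95378387329454 61.13391192202283 63.40198408377437 x ang 241.13226231391616 push 61.300000000000004 shift [61.13833866  2.35237197 -0.77737362]
```

Request:
play_rows:
  commands:
    - [6, 2, 0, 0, 1]
    - [22, 2, 0, 0, 1]
    - [42, 2, 0, 0, 1]
    - [61, 2, 0, 0, 1]
    - [61, 2, 0, 0, 1]

```text
t: 22.35
tool_pos: [663.2, 9.0, 60.4]
tool_rot: [[-0.485, -0.001, 0.874], [-0.874, -0.001, -0.485], [0.001, -1.0, -0.0]]
contact_force: [0.5, 0.7, 0.3]
width: 0.1
```

```bash
python3 ang.py 3; python3 g2.py 13 126 0 61
```

```text
22.35 39.0 110.48 343.79
22.4 52.0 114.37 339.03
22.45 59.0 115.36 332.93
22.5 [664.89194219  11.41522012  60.30430122] [ 0.06607679  0.67305425 -0.81437738]
22.5 now d,s 126.36267656595554 0.11120906984216816 60.30430121888204 x ang 241.06708174253856 push 61.300000000000004 shift [ 0.11226806 -0.69594388 -0.36187919]
```

Request:
play_rows:
  commands:
    - [0, -72, 0, 0, 1]
    - [0, -72, 0, 0, 1]
    - [-13, -72, -210, 0, 1]
    - [-13, -72, -210, 0, 1]
    - [-13, -72, -210, 0, 1]

```text
t: 23.0
tool_pos: [537.0, 93.4, 131.9]
tool_rot: [[-0.483, 0.001, 0.876], [-0.876, 0.001, -0.483], [-0.001, -1.0, 0.0]]
contact_force: [0.7, 0.7, -0.1]
width: -0.1
```

Request:
play_rows:
  commands:
    - [-6, 0, -106, 0, 1]
    - [-6, 0, -106, 0, 1]
    - [-6, 0, -106, 0, 1]
    - [-6, 0, -106, 0, 1]
    - [-6, 0, -106, 0, 1]

```text
t: 23.5
tool_pos: [449.5, 149.1, 132.3]
tool_rot: [[-0.483, 0.002, 0.876], [-0.876, 0.0, -0.483], [-0.001, -1.0, 0.001]]
contact_force: [0.3, 0.4, 0.8]
width: 0.2
```

```bash
python3 ang.py 3; python3 g.py 84 7 83
```

```text
23.5 26.0 99.97 200.67
23.55 76.0 106.42 198.2
23.6 104.0 108.3 195.69
23.65 [449.46049416 148.34835073 131.77984702] [0.20014264 0.92936725 0.41417525]
now d,s 129.25649880739596 7.094819088839721 131.77984702199663 x ang -118.96297607627434 goal 56.99999999999999 shift [ 3.28994225 48.78976104 45.12614152]
```

Request:
play_rows:
  commands:
    - [3, 0, 45, 0, 1]
    - [3, 25, 45, 0, 1]
    - [3, 46, 45, 0, 1]
    - [3, 49, 45, 0, 1]
    - [3, 49, 45, 0, 1]

```text
t: 24.15
tool_pos: [486.2, 123.8, 82.4]
tool_rot: [[-0.484, -0.002, 0.875], [-0.875, -0.0, -0.484], [0.001, -1.0, -0.001]]
contact_force: [-0.6, 0.0, 0.5]
width: -0.2
```

Request:
play_rows:
  commands:
    - [0, 0, 0, 0, 1]
    - [0, 0, 0, 0, 1]
    - [0, 0, 0, 0, 1]
    - [0, 0, 0, 0, 1]
    - [0, 0, 0, 0, 1]

```text
t: 24.65
tool_pos: [486.2, 124.5, 83.2]
tool_rot: [[-0.483, 0.0, 0.876], [-0.876, 0.0, -0.483], [-0.0, -1.0, 0.0]]
contact_force: [1.2, 0.2, 0.6]
width: -0.4
```

```bash
python3 ang.py 6; python3 g.py 84 7 79.3
```

```text
24.65 141.0 102.55 88.74
24.7 138.0 99.73 84.19
24.75 135.0 101.26 78.98
24.8 138.0 101.85 73.03
24.85 131.0 102.37 68.07
24.9 138.0 102.19 62.83
24.95 [486.12939679 124.40103225  82.87275882] [0.84487593 0.4073776  0.27519171]
now d,s 85.46072498304471 6.982223641809952 82.87275882175652 x ang -118.89430391676387 goal 56.99999999999999 shift [0.0869642  3.57254378 1.45876908]
```

Request:
play_rows:
  commands:
    - [0, 3.5, 1, 0, 1]
    - [0, 3.5, 1, 0, 1]
    - [0, 3.5, 1, 0, 1]
    - [0, 3.5, 1, 0, 1]
    - [0, 3.5, 1, 0, 1]

```text
t: 25.45
tool_pos: [487.1, 123.9, 79.4]
tool_rot: [[-0.483, 0.0, 0.876], [-0.876, 0.0, -0.483], [-0.0, -1.0, 0.0]]
contact_force: [-0.3, 0.1, 0.6]
width: -0.0
```

Request:
play_rows:
  commands:
    - [0, 0, 0, 0, 1]
    - [0, 0, 0, 0, 1]
    - [0, 0, 0, 0, 1]
    - [0, 0, 0, 0, 1]
    - [0, 0, 0, 0, 1]

```text
t: 25.95
tool_pos: [487.1, 123.9, 79.4]
tool_rot: [[-0.483, -0.0, 0.875], [-0.875, 0.0, -0.483], [-0.0, -1.0, -0.0]]
contact_force: [0.4, -0.2, -0.7]
width: 0.0
```

Request:
play_rows:
  commands:
    - [0, 0, 0, 0, 1]
    - [0, 0, 0, 0, 1]
    - [0, 0, 0, 0, 1]
    - [0, 0, 0, 0, 1]
    - [0, 0, 0, 0, 1]

```text
t: 26.45
tool_pos: [487.1, 123.9, 79.4]
tool_rot: [[-0.483, -0.0, 0.876], [-0.876, 0.0, -0.483], [-0.0, -1.0, -0.0]]
contact_force: [0.0, 0.2, -0.5]
width: -0.1
```

Request:
play_rows:
  commands:
    - [0, 0, 0, 0, 1]
    - [0, 0, 0, 0, 1]
    - [0, 0, 0, 0, 1]
    - [0, 0, 0, 0, 1]
    - [0, 0, 0, 0, 1]

```text
t: 26.95
tool_pos: [487.1, 123.9, 79.4]
tool_rot: [[-0.483, -0.0, 0.875], [-0.875, 0.0, -0.483], [-0.0, -1.0, -0.0]]
contact_force: [-0.3, 0.3, -0.0]
width: -0.0
```

Request:
play_rows:
  commands:
    - [0, 0, 0, 0, 1]
    - [0, 0, 0, 0, 1]
    - [0, 0, 0, 0, 1]
    - [0, 0, 0, 0, 1]
    - [0, 0, 0, 0, 1]

```text
t: 27.45
tool_pos: [487.0, 123.9, 79.4]
tool_rot: [[-0.483, -0.0, 0.876], [-0.876, 0.0, -0.483], [-0.0, -1.0, -0.0]]
contact_force: [-0.1, -0.0, -0.4]
width: 0.1
```

Request:
play_rows:
  commands:
    - [0, 0, 0, 0, 1]
    - [0, 0, 0, 0, 1]
    - [0, 0, 0, 0, 1]
    - [0, 0, 0, 0, 1]
    - [0, 0, 0, 0, 1]

```text
t: 27.95
tool_pos: [487.0, 123.9, 79.4]
tool_rot: [[-0.483, -0.0, 0.875], [-0.875, 0.0, -0.483], [-0.0, -1.0, -0.0]]
contact_force: [0.3, 0.4, 0.0]
width: 0.0
```

Request:
play_rows:
  commands:
    - [0, 0, 0, 0, 1]
    - [0, 0, 0, 0, 1]
    - [0, 0, 0, 0, 1]
    - [0, 0, 0, 0, 1]
    - [0, 0, 0, 0, 1]

```text
t: 28.45
tool_pos: [487.1, 123.9, 79.4]
tool_rot: [[-0.483, -0.0, 0.876], [-0.876, 0.0, -0.483], [-0.0, -1.0, -0.0]]
contact_force: [-0.1, 0.4, -0.7]
width: 0.0
```

Request:
play_rows:
  commands:
    - [0, 0, 0, 0, 1]
    - [0, 0, 0, 0, 1]
    - [0, 0, 0, 0, 1]
    - [0, 0, 0, 0, 1]
    - [0, 0, 0, 0, 1]

```text
t: 28.95
tool_pos: [487.0, 123.9, 79.4]
tool_rot: [[-0.483, -0.0, 0.876], [-0.876, 0.0, -0.483], [-0.0, -1.0, -0.0]]
contact_force: [-0.0, 0.8, 0.4]
width: 0.0
```

Request:
play_rows:
  commands:
    - [0, 0, 0, 0, 1]
    - [0, 0, 0, 0, 1]
    - [0, 0, 0, 0, 1]
    - [0, 0, 0, 0, 1]
    - [0, 0, 0, 0, 1]

```text
t: 29.45
tool_pos: [487.1, 123.9, 79.4]
tool_rot: [[-0.483, -0.0, 0.875], [-0.875, 0.0, -0.483], [-0.0, -1.0, -0.0]]
contact_force: [0.2, -0.6, 0.2]
width: -0.1
```

Request:
play_rows:
  commands:
    - [0, 0, 0, 0, 1]
    - [0, 0, 0, 0, 1]
    - [0, 0, 0, 0, 1]
    - [0, 0, 0, 0, 1]
    - [0, 0, 0, 0, 1]

```text
t: 29.95
tool_pos: [487.0, 123.9, 79.4]
tool_rot: [[-0.483, -0.0, 0.875], [-0.875, 0.0, -0.483], [-0.0, -1.0, -0.0]]
contact_force: [0.2, -0.4, -0.2]
width: 0.0
```

Request:
play_rows:
  commands:
    - [0, 0, 0, 0, 1]
    - [0, 0, 0, 0, 1]
    - [0, 0, 0, 0, 1]
    - [0, 0, 0, 0, 1]
    - [0, 0, 0, 0, 1]

```text
t: 30.45
tool_pos: [487.0, 123.9, 79.4]
tool_rot: [[-0.483, -0.0, 0.875], [-0.875, 0.0, -0.483], [-0.0, -1.0, -0.0]]
contact_force: [1.0, -0.1, 0.8]
width: -0.1
```

Request:
play_rows:
  commands:
    - [0, 0, 0, 0, 1]
    - [0, 0, 0, 0, 1]
    - [0, 0, 0, 0, 1]
    - [0, 0, 0, 0, 1]
    - [0, 0, 0, 0, 1]

```text
t: 30.95
tool_pos: [487.1, 123.9, 79.4]
tool_rot: [[-0.483, -0.0, 0.876], [-0.876, 0.0, -0.483], [-0.0, -1.0, -0.0]]
contact_force: [0.4, -0.2, -0.4]
width: -0.3
```

Request:
play_rows:
  commands:
    - [0, 0, 0, 0, 1]
    - [0, 0, 0, 0, 1]
    - [0, 0, 0, 0, 1]
    - [0, 0, 0, 0, 1]
    - [0, 0, 0, 0, 1]

```text
t: 31.45
tool_pos: [487.0, 123.9, 79.4]
tool_rot: [[-0.483, -0.0, 0.875], [-0.875, 0.0, -0.483], [-0.0, -1.0, -0.0]]
contact_force: [-0.0, 0.3, 0.3]
width: -0.2
```

Request:
play_rows:
  commands:
    - [0, 0, 0, 0, 1]
    - [0, 0, 0, 0, 1]
    - [0, 0, 0, 0, 1]
    - [0, 0, 0, 0, 1]
    - [0, 0, 0, 0, 1]

```text
t: 31.95
tool_pos: [487.0, 123.9, 79.4]
tool_rot: [[-0.483, -0.0, 0.875], [-0.875, 0.0, -0.483], [-0.0, -1.0, -0.0]]
contact_force: [0.6, 0.2, 0.2]
width: 0.4
```

Request:
play_rows:
  commands:
    - [0, 0, 0, 0, 1]
    - [0, 0, 0, 0, 1]
    - [0, 0, 0, 0, 1]
    - [0, 0, 0, 0, 1]
    - [0, 0, 0, 0, 1]

```text
t: 32.45
tool_pos: [487.0, 123.9, 79.4]
tool_rot: [[-0.483, -0.0, 0.875], [-0.875, 0.0, -0.483], [-0.0, -1.0, -0.0]]
contact_force: [0.4, -0.5, 0.5]
width: 0.1
```

Request:
play_rows:
  commands:
    - [0, 0, 0, 0, 1]
    - [0, 0, 0, 0, 1]
    - [0, 0, 0, 0, 1]
    - [0, 0, 0, 0, 1]
    - [0, 0, 0, 0, 1]

```text
t: 32.95
tool_pos: [487.1, 123.9, 79.4]
tool_rot: [[-0.483, 0.0, 0.876], [-0.876, 0.0, -0.483], [-0.0, -1.0, -0.0]]
contact_force: [-0.0, 0.4, -0.1]
width: -0.2
```

```bash
python3 ang.py 4; python3 g.py 84 7 79.3
```

```text
32.95 81.0 109.52 207.48
33.0 98.0 106.6 205.21
33.05 111.0 109.91 202.53
33.1 127.0 107.17 201.68
33.15 [487.03415575 123.91704826  79.37550381] [-0.19908968 -1.1570444   0.09711705]
now d,s 84.43833369638682 7.069087555984261 79.37550380676727 x ang -118.89527224033338 goal 56.99999999999999 shift [0.10028873 0.07546326 0.43227053]
```

Request:
play_rows:
  commands:
    - [0, 2, 0, 0, 1]
    - [0, 2, 0, 0, 1]
    - [0, 2, 0, 0, 1]
    - [0, 2, 0, 0, 1]
    - [0, 2, 0, 0, 1]

```text
t: 33.65
tool_pos: [487.1, 123.9, 77.4]
tool_rot: [[-0.483, 0.0, 0.875], [-0.875, 0.0, -0.483], [-0.0, -1.0, -0.0]]
contact_force: [0.9, 0.3, -0.3]
width: 0.1
```

Request:
play_rows:
  commands:
    - [0, 0, 0, 0, 1]
    - [0, 0, 0, 0, 1]
    - [0, 0, 0, 0, 1]
    - [0, 0, 0, 0, 1]
    - [0, 0, 0, 0, 1]

```text
t: 34.15
tool_pos: [487.0, 123.9, 77.4]
tool_rot: [[-0.483, -0.0, 0.875], [-0.875, 0.0, -0.483], [-0.0, -1.0, -0.0]]
contact_force: [0.9, 0.4, 0.9]
width: -0.1
```

Request:
play_rows:
  commands:
    - [0, 0, 0, 0, 1]
    - [0, 0, 0, 0, 1]
    - [0, 0, 0, 0, 1]
    - [0, 0, 0, 0, 1]
    - [0, 0, 0, 0, 1]

```text
t: 34.65
tool_pos: [487.1, 123.9, 77.4]
tool_rot: [[-0.483, -0.0, 0.876], [-0.876, 0.0, -0.483], [-0.0, -1.0, -0.0]]
contact_force: [-0.1, 0.8, -0.0]
width: 0.2
```

Request:
play_rows:
  commands:
    - [0, 0, 0, 0, 1]
    - [0, 0, 0, 0, 1]
    - [0, 0, 0, 0, 1]
    - [0, 0, 0, 0, 1]
    - [0, 0, 0, 0, 1]

```text
t: 35.15
tool_pos: [487.0, 123.9, 77.4]
tool_rot: [[-0.483, -0.0, 0.876], [-0.876, 0.0, -0.483], [-0.0, -1.0, -0.0]]
contact_force: [0.7, 0.4, -0.2]
width: 0.2
```

```bash
python3 ang.py 4
```

```text
35.15 134.0 109.05 116.69
35.2 136.0 106.77 115.06
35.25 135.0 110.24 112.83
35.3 136.0 105.85 110.86
35.35 [487.06646917 123.91716681  77.38891591] [ 0.09937083 -0.41164549 -0.27881832]
```

Request:
play_rows:
  commands:
    - [0, 0, 0, 0, 1]
    - [0, 0, 0, 0, 1]
    - [0, 0, 0, 0, 1]
    - [0, 0, 0, 0, 1]
    - [0, 0, 0, 0, 1]

```text
t: 35.85
tool_pos: [487.1, 123.9, 77.4]
tool_rot: [[-0.483, -0.0, 0.876], [-0.876, 0.0, -0.483], [-0.0, -1.0, -0.0]]
contact_force: [0.8, -0.3, -0.1]
width: -0.2
```

Request:
play_rows:
  commands:
    - [0, 0, 0, 0, 1]
    - [0, 0, 0, 0, 1]
    - [0, 0, 0, 0, 1]
    - [0, 0, 0, 0, 1]
    - [0, 0, 0, 0, 1]

```text
t: 36.35
tool_pos: [487.0, 123.9, 77.4]
tool_rot: [[-0.483, -0.0, 0.875], [-0.875, 0.0, -0.483], [-0.0, -1.0, -0.0]]
contact_force: [0.8, -0.5, -0.4]
width: 0.1
```

Request:
play_rows:
  commands:
    - [0, 0, 0, 0, 1]
    - [0, 0, 0, 0, 1]
    - [0, 0, 0, 0, 1]
    - [0, 0, 0, 0, 1]
    - [0, 0, 0, 0, 1]

```text
t: 36.85
tool_pos: [487.0, 123.9, 77.4]
tool_rot: [[-0.483, -0.0, 0.876], [-0.876, 0.0, -0.483], [-0.0, -1.0, -0.0]]
contact_force: [-0.5, -0.6, 0.6]
width: 0.1
```

Request:
play_rows:
  commands:
    - [0, 0, 0, 0, 1]
    - [0, 0, 0, 0, 1]
    - [0, 0, 0, 0, 1]
    - [0, 0, 0, 0, 1]
    - [0, 0, 0, 0, 1]

```text
t: 37.35
tool_pos: [487.0, 123.9, 77.4]
tool_rot: [[-0.483, -0.0, 0.876], [-0.876, 0.0, -0.483], [-0.0, -1.0, -0.0]]
contact_force: [-0.7, -0.3, 0.3]
width: -0.0
```

```bash
cat > top.py <<'E'
from h import *
C=np.array([554,72.])
t=ctrl.sense()['t'];c=ctrl.capture('top');h=cv2.cvtColor(c['image'],cv2.COLOR_BGR2HSV)
P=np.array(np.meshgrid(range(215,345),range(140,285))).reshape(2,-1).T
W=np.array([onz(c,p,75.)[:2] for p in P])-C;R=np.hypot(*W.T);A=(np.degrees(np.arctan2(W[:,1],W[:,0]))+41.7+180)%360-180
hs=h[P[:,1],P[:,0]];k=(R>107)&(R<126)&(np.abs(A)<50)&(hs[:,1]<60)&(hs[:,2]>100);print('top',t,k.sum(),R[k].mean(),A[k].mean(),A[k].min(),A[k].max())
E
python3 ang.py 6; python3 top.py
```

```text
37.35 123.0 104.11 42.87
37.4 122.0 104.61 41.52
37.45 114.0 106.29 40.18
37.5 118.0 104.75 38.24
37.55 110.0 104.91 36.94
37.6 112.0 107.0 35.05
37.65 [487.05267474 123.93153305  77.39621954] [-0.36484188  0.42174744  0.14525615]
top 37.65 70 115.64040649424403 32.16088833945196 24.81532218314902 39.20681507625562
```

Request:
play_rows:
  commands:
    - [0, 0, 0, 0, 1]
    - [0, 0, 0, 0, 1]
    - [0, 0, 0, 0, 1]
    - [0, 0, 0, 0, 1]
    - [0, 0, 0, 0, 1]

```text
t: 38.2
tool_pos: [487.0, 123.9, 77.4]
tool_rot: [[-0.483, -0.0, 0.876], [-0.876, 0.0, -0.483], [-0.0, -1.0, -0.0]]
contact_force: [-0.5, -0.5, -0.0]
width: -0.2
```

```bash
python3 ang.py 2; python3 top.py
```

```text
38.2 87.0 109.2 17.77
38.25 90.0 103.76 15.04
38.3 [487.0474328  123.90724125  77.37909505] [-0.65465308 -0.32464567  0.10019991]
top 38.3 74 115.95710394515174 13.940207194920928 6.457926027449332 21.37931131542453
```

Request:
play_rows:
  commands:
    - [0, 0, 0, 0, 1]
    - [0, 0, 0, 0, 1]
    - [0, 0, 0, 0, 1]
    - [0, 2.1, 0, 0, 1]
    - [0, 2.4, 0, 0, 1]

```text
t: 38.85
tool_pos: [487.8, 124.5, 76.0]
tool_rot: [[-0.483, 0.002, 0.876], [-0.876, 0.002, -0.483], [-0.002, -1.0, 0.001]]
contact_force: [-2.6, 2.1, 14.8]
width: 0.1
```

```bash
python3 ang.py 3; python3 top.py
```

```text
38.85 88.0 101.65 0.21
38.9 86.0 100.31 359.29
38.95 80.0 100.96 359.32
39.0 [487.70272004 124.42747397  75.99921641] [-2.92513444  1.34557701 10.84882405]
top 39.0 80 116.36317148999505 2.8163171777277016 -4.560793763652271 10.305120955060971
```

Request:
play_rows:
  commands:
    - [0, -0.12, 0, 0, 1]
    - [0, -0.24, 0, 0, 1]
    - [0, -0.36, 0, 0, 1]
    - [0, -0.48, 0, 0, 1]
    - [0, -0.6, 0, 0, 1]

```text
t: 39.55
tool_pos: [487.4, 124.2, 76.1]
tool_rot: [[-0.483, 0.001, 0.876], [-0.876, 0.001, -0.483], [-0.001, -1.0, 0.001]]
contact_force: [-1.0, -0.5, 4.4]
width: 0.0
```

Request:
play_rows:
  commands:
    - [0, 0, 0, 0, 1]
    - [0, -0.04, 0, 0, 1]
    - [0, -0.08, 0, 0, 1]
    - [0, -0.12, 0, 0, 1]
    - [0, -0.16, 0, 0, 1]

```text
t: 40.05
tool_pos: [487.4, 124.1, 76.1]
tool_rot: [[-0.483, 0.001, 0.876], [-0.876, 0.0, -0.483], [-0.001, -1.0, 0.0]]
contact_force: [-0.9, 0.5, 4.9]
width: -0.2
```

Request:
play_rows:
  commands:
    - [0, -0.03, 0, 0, 1]
    - [0, -0.06, 0, 0, 1]
    - [0, -0.09, 0, 0, 1]
    - [0, -0.09, 0, 0, 1]
    - [0, -0.09, 0, 0, 1]

```text
t: 40.55
tool_pos: [487.3, 124.0, 76.0]
tool_rot: [[-0.483, 0.001, 0.876], [-0.876, 0.0, -0.483], [-0.001, -1.0, 0.0]]
contact_force: [-0.7, 0.8, 5.7]
width: 0.1
```

```bash
python3 ang.py 3
```

```text
40.55 89.0 101.07 359.56
40.6 91.0 100.18 359.94
40.65 85.0 108.21 2.04
40.7 [487.31402287 123.98007549  76.04730946] [0.08762231 0.52934045 4.4945688 ]
```

Request:
play_rows:
  commands:
    - [0, -0.03, 0, 0, 1]
    - [0, -0.06, 0, 0, 1]
    - [0, -0.09, 0, 0, 1]
    - [0, -0.12, 0, 0, 1]
    - [0, -0.15, 0, 0, 1]

```text
t: 41.2
tool_pos: [487.2, 123.9, 76.1]
tool_rot: [[-0.483, 0.0, 0.875], [-0.875, 0.0, -0.483], [-0.0, -1.0, 0.0]]
contact_force: [0.3, -0.9, 4.5]
width: 0.4
```

Request:
play_rows:
  commands:
    - [0, -0.03, 0, 0, 1]
    - [0, -0.06, 0, 0, 1]
    - [0, -0.09, 0, 0, 1]
    - [0, -0.12, 0, 0, 1]
    - [0, -0.15, 0, 0, 1]

```text
t: 41.7
tool_pos: [487.1, 123.8, 76.1]
tool_rot: [[-0.483, -0.0, 0.875], [-0.875, -0.0, -0.483], [0.0, -1.0, 0.0]]
contact_force: [1.1, -0.5, 2.7]
width: 0.0
```

```bash
python3 ang.py 3
```

```text
41.7 88.0 102.49 0.68
41.75 91.0 109.27 3.04
41.8 94.0 100.16 0.52
41.85 [487.08551094 123.82646518  76.06537343] [ 0.84098423 -0.48019996  3.6644754 ]
```

Request:
play_rows:
  commands:
    - [0, -0.03, 0, 0, 1]
    - [0, -0.06, 0, 0, 1]
    - [0, -0.09, 0, 0, 1]
    - [0, -0.12, 0, 0, 1]
    - [0, -0.15, 0, 0, 1]

```text
t: 42.35
tool_pos: [486.7, 123.9, 76.1]
tool_rot: [[-0.483, -0.001, 0.876], [-0.876, 0.0, -0.483], [0.0, -1.0, -0.001]]
contact_force: [0.9, 0.5, 0.5]
width: 0.0
```

Request:
play_rows:
  commands:
    - [0, -0.03, 0, 0, 1]
    - [0, -0.06, 0, 0, 1]
    - [0, -0.09, 0, 0, 1]
    - [0, -0.12, 0, 0, 1]
    - [0, -0.15, 0, 0, 1]

```text
t: 42.85
tool_pos: [487.0, 123.9, 76.4]
tool_rot: [[-0.483, -0.0, 0.876], [-0.876, 0.0, -0.483], [0.0, -1.0, -0.0]]
contact_force: [-0.3, 0.4, 0.5]
width: -0.3
```

```bash
python3 ang.py 3
```

```text
42.85 77.0 107.13 2.2
42.9 77.0 105.95 2.35
42.95 77.0 105.95 2.35
43.0 [487.03185587 123.93143645  76.42494598] [-0.31959502  0.34054259  0.18989218]
```

The finger is off the disc and the reading holds at 2.35°. I'll lift slowly and watch for drift.

Request:
play_rows:
  commands:
    - [0, -1, 0, 0, 1]
    - [0, -3, 0, 0, 1]
    - [0, -8, 0, 0, 1]
    - [0, -16, 0, 0, 1]
    - [0, -26, 0, 0, 1]

```text
t: 43.5
tool_pos: [487.0, 123.9, 103.2]
tool_rot: [[-0.483, -0.0, 0.876], [-0.876, 0.0, -0.483], [0.0, -1.0, -0.0]]
contact_force: [-0.4, 0.1, -0.3]
width: -0.0
```

```bash
python3 ang.py 3; python3 top.py
```

```text
43.5 76.0 104.84 2.27
43.55 78.0 103.61 0.5
43.6 74.0 108.31 2.71
43.65 [487.75698353 124.10915425 103.4965379 ] [-0.28000574  0.66413072  0.80309191]
top 43.65 79 116.28273155341864 3.2853340086093654 -4.560793763652271 10.993988874723271
```

Request:
play_rows:
  commands:
    - [0, 0, 0, 0, 1]
    - [0, 0, 0, 0, 1]
    - [0, 0, 0, 0, 1]
    - [0, 0, 0, 0, 1]
    - [0, 0, 0, 0, 1]

```text
t: 44.2
tool_pos: [487.0, 123.9, 102.3]
tool_rot: [[-0.483, -0.0, 0.875], [-0.875, 0.0, -0.483], [0.0, -1.0, -0.0]]
contact_force: [0.2, -0.0, 0.6]
width: -0.1
```

Request:
play_rows:
  commands:
    - [0, 0, 0, 0, 1]
    - [0, 0, 0, 0, 1]
    - [0, 0, 0, 0, 1]
    - [0, 0, 0, 0, 1]
    - [0, 0, 0, 0, 1]

```text
t: 44.7
tool_pos: [487.1, 123.9, 102.5]
tool_rot: [[-0.483, 0.0, 0.875], [-0.875, 0.0, -0.483], [-0.0, -1.0, -0.0]]
contact_force: [0.7, -0.3, -1.0]
width: -0.6
```

```bash
python3 ang.py 3 pics/p9.png; python3 top.py
```

```text
44.7 80.0 97.76 357.83
44.75 78.0 101.88 359.37
44.8 82.0 95.75 357.27
44.85 [487.0524858  123.90885323 102.45207257] [-0.69088733  1.03223903  0.61229191]
top 44.85 79 116.28273155341864 3.2853340086093654 -4.560793763652271 10.993988874723271
```

View pics/p9.png

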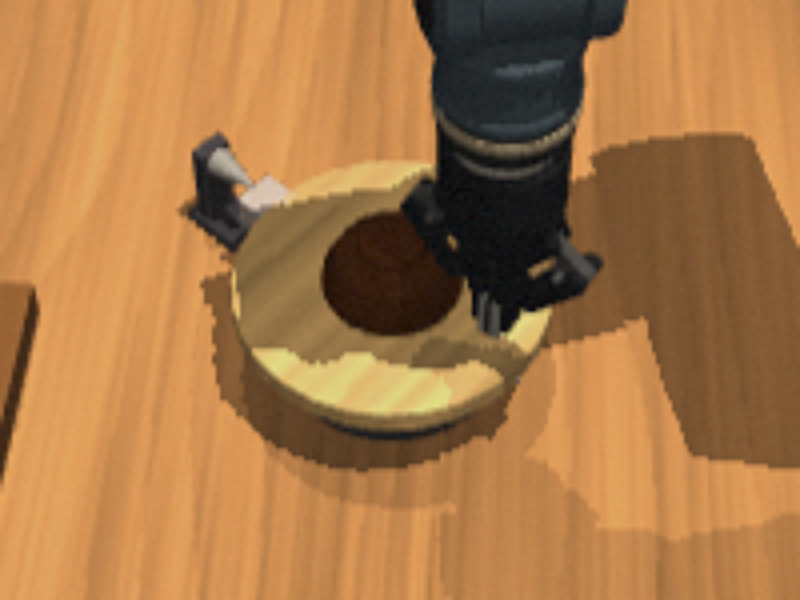

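```bash
python3 -c "
from workcell import ctrl
print(ctrl.sign_off())"
```

```text
the job is handed in; nothing more can be done
None
```

I handed the job in at about 45 s with the disc at rest and the tab facing the pointer. It took two runs, because the first brake didn't hold.

- **First run:** I flicked the tab clockwise to about 110°/s (roughly 3.3 s per turn). It passed the pointer untouched twice and I braked it at the pointer. Lifting the fingertip gave the disc a small kick, and it drifted to about 13° past the pointer.
- **Second run:** I didn't nudge it back. I flicked the tab clockwise again to about 105°/s, and it passed the pointer three times untouched. I then braked it with a fingertip on the rim at about 29°/s and unloaded the finger very slowly.
- **Last checks:** The top-camera reading was identical at 43.65 s and 44.85 s, so the disc is at rest. The fingertip is about 26 mm above the disc, touching nothing.
- **Where the cameras disagreed:** The top view put the tab at about +3° from the pointer, while the side view gave between about −3° and +3°. The true offset is probably within 3°.
- **Not checked again:** I took no final close look at the jar, sanding block and brush. The arm stayed well away from all three.

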